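# Open the spice tub for scooping

### The arm

A 6-joint arm with a two-finger parallel gripper is mounted at the origin on a cart in front of the work surface, level with it; the furniture and walls round the work are solid. World frame = base frame: x ahead of the robot, y to its left, z up, the work surface at z = 0. Lengths are in m, angles in rad, forces in N, time in s.
With the tool pointing down it reaches from about 0.325 to 0.9 m from the base axis. Payload 3.5 kg.
Tool frame: the origin (TCP) lies between the finger pads; the fingertips stand 11 mm ahead of it and the grasp point (between the pads) lies 8 mm behind it; z points along the fingers, y is the line along which they close (so a half turn about z gives the same grasp; the last joint's range is limited). The gripper opens to 85 mm and grips with 20 to 120 N. Pads are 22 mm wide; open, the fingers measure 114 mm over their backs; the gripper's body (76 mm by 85 mm) begins 54 mm behind the grasp point. The pads swing forward as they close: fully open they stand 13 mm farther back than shut.
Start: joints at [1.191, 0.276, -0.026, 1.268, 0, 1.467], TCP at [0.171, 0.601, 0.242] pointing down, gripper open.
Joint ranges: [-3.12, 3.12], [-0.85, 1.88], [-1.08, 1.24], [-1.95, 2.15], [-1.57, 1.53], [-3.14, 3.14]. Speed limits (rad/s): [2.57, 2.57, 3.14, 3.14, 3.14, 3.14].

### API

Orientations are given as a unit quaternion [w, x, y, z].
In Python, from station import sensors, cams, job gives the robot as it stands.
- The arm moves only by the tool play_rows, never from a script. Its arguments are lists of equal length, an entry for each row: "grip": the finger opening in mm, from 0 to 85.4; "delta_pos": the shift along the tool's x, y, z as a fraction of full scale, a list of three; "dr": the turn, a rotation vector about the tool's x, y, z as a fraction of full scale, a list of three. In form: {"grip": [grip, ...], "delta_pos": [[tx, ty, tz], ...], "dr": [[ax, ay, az], ...]}. A call has 1 to 8 rows; each row is the pose to reach, as a shift and turn from the pose commanded when the call began, along the tool's axes at that moment; what a row does not reach only later rows make up. Full scale, the value 1, is 0.2 m for a shift and 1.5 rad for a turn. A row lasts 1/10 s, in which the tool goes at most 50 mm and 8.59 degrees, less where a joint would pass 70% of its speed; a pose out of reach is approached as far as the arm can. A call with a number of a shift or a turn outside -1 to 1 is refused whole. A call with a gripper value outside its range is refused whole. The fingers move at their own pace and stop on an object; "grip_force" is the grip in N (left out, the last holds). Time passes only in rows, so rows that repeat a pose let the fingers close. It gives the time, the measured TCP pose, the force, the opening and the grip force at its end, in the units of the state.
- sensors.observe(): the state, without advancing time (a new reading comes with each control period).
- cams.camera(name): name is "scene" or "top" or "wrist"; returns (picture, depth): 384x512x3 uint8, blue, green, red; 384x512 float32, m along the optical axis (not along the pixel's ray), 0 where there is no reading.
- cams.get_calibration(name): a dict with "camera_matrix" (3x3 intrinsics, pixels), "R" (3x3) and "t" (3): a world point X has camera coordinates R X + t. Camera axes: x right, y down, z forward; pixel columns grow to the right and rows downward; lengths in m; the calibration is good to about 2 mm. A picture is of the moment at which its call begins: read the wrist's pose just before it. get_calibration takes no time and is no camera call; for the wrist camera it gives the pose at the moment of the call.
- job.hand_in(): hands the job in; it is judged then, once.
The state is a dict: "t": time; "qpos": joint angles; "joint_vel": joint speeds; "effort": joint torques, N m; "position": TCP position; "eef_rot": TCP orientation; "contact_force": force on the tool from outside, world axes, zero at the start; "moment": the same for the moment, N m; "opening": opening from 0.0 (shut) to 1.0 (fully open); "grip_force": force on a finger pad.
Only numpy, scipy, OpenCV 4.12 (cv2) and the standard library are available. Lean on these libraries where they do the work, as an engineer would, in place of code of your own. Each camera call takes 0.05 s, during which the arm holds its last target. There are 200 camera calls.

### The job

Open the round spice tub for the spoon: its wooden child-safe cap turns past the ledge of the rim only while it is pressed down against its spring. Turn it by its finger bar until its round opening stands over the large scoop hole, which is on the side where the rim carries the projecting spoon lip (not over the shaker holes at the three beads), and let the cap spring fully up so that it is locked there. Leave the other things on the worktop where they are.

Things in the scene. Friction and masses are not known exactly. Their poses are not given: they have to be found in the camera images.
- tub: round steel tub, 156 mm across, rim 94 mm high, stuck fast to the worktop by a suction foot. Origin: centre of its underside, on the cap's turning axis; z up; x points to the spoon lip, a trough 46 mm wide that sticks out 28 mm from the wall just below the rim. Three beads (11 mm) on the wall's outside, 75 degrees counter-clockwise of the lip from above, mark the shaker holes
- scoop_hole (a point): centre of the large round scoop hole (36 mm) in the white plate under the cap: 44 mm from the axis towards the spoon lip (tub's +x), 74 mm above the worktop; hidden until the cap's opening is over it
- shaker_holes (a point): centre of seven small shaker holes (8 mm) in the same plate, 44 mm from the axis towards the three beads: not the wanted ones
- opening (a point): centre of the round opening (36 mm) through the wooden cap, level with the cap's top face, 44 mm from the turning axis. The cap is a disc 132 mm across, 6 mm thick; its top face is 96 mm above the worktop when up
- grip (a point): on the turning axis, centre of the top of the cap's finger bar, 125.5 mm above the worktop when the cap is up. The upright wooden bar is 14 mm thick, rises 29.5 mm from the cap's top face and runs from 52 mm behind the axis to 20 mm in front (towards the opening). This point turns with the cap: x points from the axis to the opening, z up
- tab (a point): centre of the tab on the cap's edge (12 mm wide, 5 mm thick), 68 mm from the axis beyond the opening. A spring holds the cap up: 4 N start it down, 9 N give 6 mm, 13 N its stop at 11 mm. Up, the tab stops against the ends of the rim's ledge. Pressed down over 6 mm it passes under the ledge and the cap turns either way without end, with slight friction (0.05 N m, more against the ledge)
- ledge_gap (a point): middle of the wanted gap in the ledge (6 mm thick, inside the rim's top), at the lip, 71 mm from the axis. Gaps: this one and one at the beads, each 20 mm wide (4 mm play each side of the tab), and a long one, 51 degrees to each side opposite the lip: the shut range, where the cap starts, up. Let go under the ledge it stays 6 mm low and still turns; at a gap it snaps up and locks
- mug_1: bystander: plain white mug, 78x111x89 mm; origin at the centre of its underside; leave it alone
- lemon_1: bystander: lemon, 72x57x58 mm; origin at the centre of its underside; leave it alone
- tin_1: bystander: food tin, 75 mm across, 58 mm high; origin at the centre of its underside; leave it alone
- spice_jar_2: bystander: spice jar with red cap, 45 mm across, 106 mm high; origin at the centre of its underside; leave it alone
- garlic_1: bystander: garlic bulb, 50 mm; origin at the centre of its underside; leave it alone
- moka_pot_1: bystander: metal moka pot, 98x155x174 mm, on the hob; origin at the centre of its underside; leave it alone

How it is judged:
By the outcome, as a careful person would: the job done as asked, in the order asked, and still so for the second after the job is handed in, with the robot touching nothing.
It also fails if it takes over 72 s, if anything falls off the work surface, if the arm or the gripper's body presses on something with over 40 N, if the wrist force passes 120 N, or if a joint passes its speed limit or range.

## Working session

There is one attempt and no reset: what is moved stays moved. The work goes in short steps, Python scripts to look and compute and a tool call to move; the robot and the scene stay as the last step left them, time stands still between calls to the robot, and variables do not carry over. Pictures are saved under pics/ and viewed, at most 10 in all, crops included, and the job is handed in when it is done.

Besides the shell and the picture viewer there is one more tool, called by a JSON object that holds its "name" and its "arguments", one argument or row to a line. play_rows: Moves the arm, as the interface text tells. Its arguments: {"type":"object","properties":{"grip":{"type":"array","items":{"type":"number"}},"delta_pos":{"type":"array","items":{"type":"array","items":{"type":"number"}}},"dr":{"type":"array","items":{"type":"array","items":{"type":"number"}}},"grip_force":{"type":"number"}},"required":["grip","delta_pos","dr"]}

```bash
mkdir -p pics
python3 - <<'E'
from station import sensors,cams
import cv2,numpy as np
s=sensors.observe();print(s)
a,d=cams.camera("scene");b,e=cams.camera("top")
np.savez("o.npz",a=a,d=d,b=b,e=e)
cv2.imwrite("pics/a.png",a);cv2.imwrite("pics/b.png",b)
for n in("scene","top"):print(cams.get_calibration(n))
E
```

```text
{'t': 0.0, 'qpos': array([ 1.19057658e+00,  2.77143124e-01, -2.78999375e-02,  1.26797073e+00,
        7.63028287e-06,  1.46736988e+00]), 'joint_vel': array([-1.21790077e-03, -1.53179258e-03, -2.25844233e-03,  1.61702324e-03,
       -1.30591940e-03,  8.86992860e-06]), 'effort': array([-1.68726892e-03, -4.45506692e+01,  2.95203656e+01,  1.62912678e-02,
       -9.96589392e-05,  1.11515678e-05]), 'position': array([0.17053859, 0.600503  , 0.24114439]), 'eef_rot': array([-2.69216082e-04,  1.37955194e-01,  9.90437850e-01, -1.07555961e-03]), 'contact_force': array([ 0.39406232, -0.05070596, -0.03723704]), 'moment': array([-0.01325324,  0.07300579,  0.01378733]), 'grip_force': 0.0, 'opening': 0.9958231762622719}
{'camera_matrix': array([[455.51500939,   0.        , 251.24664925],
       [  0.        , 455.51500939, 185.99863026],
       [  0.        ,   0.        ,   1.        ]]), 'R': array([[ 0.63037337, -0.77622645, -0.01009474],
       [-0.46059513, -0.36351843, -0.80975705],
       [ 0.62488522,  0.51509887, -0.58667846]]), 't': array([-0.20885408,  0.44409641,  0.78451351])}
{'camera_matrix': array([[442.47833074,   0.        , 253.79835889],
       [  0.        , 442.47833074, 195.76328008],
       [  0.        ,   0.        ,   1.        ]]), 'R': array([[-0.00980023, -0.99994835, -0.00269131],
       [-0.99917114,  0.00989889, -0.03948474],
       [ 0.03950935,  0.00230212, -0.99921655]]), 't': array([0.22621665, 0.58327321, 1.22856266])}
```

View pics/b.png

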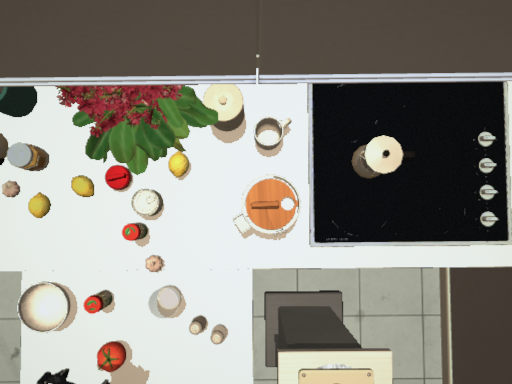

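View pics/a.png

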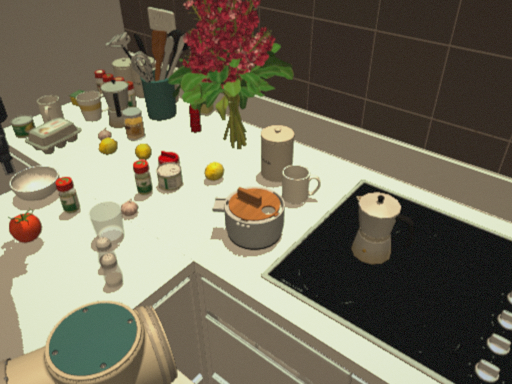

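The top view shows the tub at about (271,206), with the opening to the right at (287,204), the lip lower left at (243,224) and the bar to the left. In the scene view the tub is at (254,215). Next I measure it.

```bash
cat > h.py <<'E'
import numpy as np,cv2
from station import sensors,cams
def ray(c,u,v,z):
    K,R,t=c["camera_matrix"],c["R"],c["t"]
    o=-R.T@t; d=R.T@np.linalg.solve(K,[u,v,1.]); return o+d*(z-o[2])/d[2]
def cloud(c,dep):
    K,R,t=c["camera_matrix"],c["R"],c["t"]
    v,u=np.indices(dep.shape); P=np.stack([(u-K[0,2])/K[0,0]*dep,(v-K[1,2])/K[1,1]*dep,dep],-1)
    W=(P-t)@R; W[dep<=0]=np.nan; return W
E
python3 - <<'E'
from h import *
o=np.load("o.npz");c=cams.get_calibration("top")
for n,u,v,z in(("cap",271,205,.096),("open",287.5,204,.096),("lip",241,226,.085),("bar0",250,206,.125),("bar1",280,205,.125)):print(n,ray(c,u,v,z))
W=cloud(c,o["e"])
m=(W[...,2]>.08)&(W[...,2]<.14); m[:150]=0;m[250:]=0;m[:,:225]=0;m[:,305:]=0
print(m.sum(),np.nanmin(W[m],0),np.nanmax(W[m],0))
b=(W[...,2]>.11)&m; print("bar",b.sum(),np.median(W[b],0),np.ptp(W[b],axis=0))
x=cv2.resize(o["b"][165:245,220:320],None,fx=6,fy=6,interpolation=2);cv2.imwrite("pics/c.png",x)
a,d=cams.camera("wrist");cv2.imwrite("pics/w.png",a)
E
```

```text
cap [0.55757098 0.17559885 0.096     ]
open [0.55975689 0.13250362 0.096     ]
lip [0.50330707 0.25473928 0.085     ]
bar0 [0.55502286 0.23011969 0.125     ]
bar1 [0.55681562 0.15375361 0.125     ]
2660 [0.47906221 0.10187848 0.08000629] [0.63901095 0.27789558 0.13078045]
bar 152 [0.55994405 0.19194772 0.12612444] [0.01493166 0.06895244 0.02012292]
```

View pics/c.png

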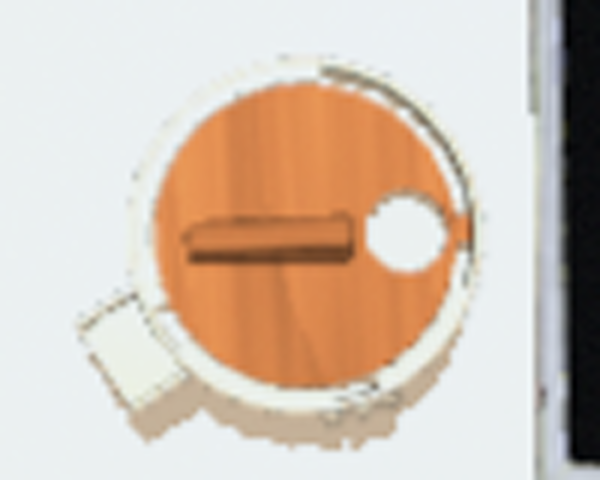

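The zoomed crop shows the opening to the right at (407,232), the lip lower left at (132,352) and the beads at the bottom at (360,395). The lip is at about 124° and the opening at about −87°. I'll turn clockwise by about 149°, with joint 6 going from about −75° to +74°. First I move above the tub.

{"name": "play_rows", "arguments": {
  "grip": [85,85,85,85,85,85],
  "delta_pos": [
    [-0.16,-0.1,-0.1],
    [-0.33,-0.2,-0.2],
    [-0.5,-0.3,-0.3],
    [-0.65,-0.4,-0.3],
    [-0.81,-0.5,-0.3],
    [-0.81,-0.5,-0.3]
  ],
  "dr": [
    [0,0,0],
    [0,0,0],
    [0,0,0],
    [0,0,0],
    [0,0,0],
    [0,0,0]
  ]
}}

```text
t: 0.75
position: [0.3015, 0.458, 0.3024]
eef_rot: [0.0, 0.14, 0.99, -0.001]
contact_force: [-0.1, -0.4, 0.6]
opening: 0.993
grip_force: 0.0
```

{"name": "play_rows", "arguments": {
  "grip": [85,85,85,85,85,85],
  "delta_pos": [
    [-0.16,-0.1,0],
    [-0.33,-0.2,0],
    [-0.5,-0.3,0],
    [-0.65,-0.4,0],
    [-0.81,-0.5,0],
    [-0.81,-0.5,0]
  ],
  "dr": [
    [0,0,0],
    [0,0,0],
    [0,0,0],
    [0,0,0],
    [0,0,0],
    [0,0,0]
  ]
}}

```text
t: 1.35
position: [0.4299, 0.3182, 0.3018]
eef_rot: [0.0, 0.14, 0.99, -0.0]
contact_force: [0.9, 0.6, -0.6]
opening: 0.995
grip_force: 0.0
```

{"name": "play_rows", "arguments": {
  "grip": [85,85,85,85,85,85],
  "delta_pos": [
    [-0.16,-0.1,0],
    [-0.33,-0.2,0],
    [-0.5,-0.3,0],
    [-0.65,-0.4,0],
    [-0.81,-0.5,0],
    [-0.81,-0.5,0]
  ],
  "dr": [
    [0,0,0],
    [0,0,0],
    [0,0,0],
    [0,0,0],
    [0,0,0],
    [0,0,0]
  ]
}}

```text
t: 1.95
position: [0.5586, 0.1781, 0.3015]
eef_rot: [0.0, 0.14, 0.99, -0.0]
contact_force: [-0.6, 0.8, 0.0]
opening: 0.995
grip_force: 0.0
```

{"name": "play_rows", "arguments": {
  "grip": [85,85,85,85,85,85,85,85],
  "delta_pos": [
    [0,0,0],
    [0,0,0],
    [0,0,0],
    [0,0,0],
    [0,0,0],
    [0,0,0],
    [0,0,0],
    [0,0,0]
  ],
  "dr": [
    [0,0,-0.09],
    [0,0,-0.18],
    [0,0,-0.27],
    [0,0,-0.36],
    [0,0,-0.45],
    [0,0,-0.54],
    [0,0,-0.63],
    [0,0,-0.63]
  ]
}}

```text
t: 2.75
position: [0.5553, 0.1814, 0.302]
eef_rot: [-0.0, -0.329, 0.944, 0.0]
contact_force: [-0.1, 0.1, 0.2]
opening: 0.996
grip_force: 0.0
```

{"name": "play_rows", "arguments": {
  "grip": [85,85,85,85,85,85,85,85],
  "delta_pos": [
    [0,0,0],
    [0,0,0],
    [0,0,0],
    [0,0,0],
    [0,0,0],
    [0,0,0],
    [0,0,0],
    [0,0,0]
  ],
  "dr": [
    [0,0,-0.09],
    [0,0,-0.18],
    [0,0,-0.27],
    [0,0,-0.36],
    [0,0,-0.45],
    [0,0,-0.54],
    [0,0,-0.63],
    [0,0,-0.63]
  ]
}}

```text
t: 3.55
position: [0.5557, 0.1808, 0.3021]
eef_rot: [0.0, 0.721, -0.693, -0.0]
contact_force: [0.3, 0.6, -0.9]
opening: 1.001
grip_force: 0.0
```

Run:
```python
from h import *
s=sensors.observe();print(s["position"],s["qpos"])
c=cams.get_calibration("wrist");a,d=cams.camera("wrist");np.savez("w.npz",a=a,d=d,**c)
cv2.imwrite("pics/w1.png",a);print(c)
```

```text
[0.55571222 0.18079671 0.30211362] [ 2.03722390e-01  1.79982592e-01 -2.26928852e-02  1.36876308e+00
  4.57993214e-04 -1.40766119e+00]
{'camera_matrix': array([[287.72617042,   0.        , 255.30577478],
       [  0.        , 287.72617042, 195.3396992 ],
       [  0.        ,   0.        ,   1.        ]]), 'R': array([[-9.99223967e-01, -3.93816255e-02,  7.42915672e-04],
       [-3.71656944e-02,  9.48910656e-01,  3.13348494e-01],
       [-1.30451336e-02,  3.13077714e-01, -9.49637915e-01]]), 't': array([ 0.56276327, -0.2116909 ,  0.38921708])}
```

View pics/w1.png

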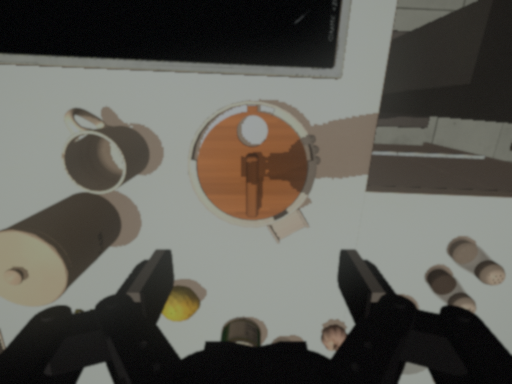

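The wrist view shows the tub centred at about (252,163), the opening at (253,130), the tab at (253,107), the bar running down to (252,215), the lip at (289,222) and the beads at (314,152). I'll fit the cap outline, the bar and the lip.

Run:
```python
from h import *
w=np.load("w.npz");c={k:w[k] for k in("camera_matrix","R","t")}
a=w["a"];h=cv2.cvtColor(a,cv2.COLOR_BGR2HSV)
m=((h[...,1]>120)&(h[...,0]<20)).astype(np.uint8);m[:95]=0;m[235:]=0;m[:,:180]=0;m[:,330:]=0
k=cv2.findContours(m,cv2.RETR_EXTERNAL,cv2.CHAIN_APPROX_NONE)[0];k=max(k,key=len)[:,0].astype(float)
P=np.array([ray(c,u,v,.096) for u,v in k])[:,:2]
from scipy.optimize import least_squares
f=least_squares(lambda p:np.hypot(*(P-p[:2]).T)-p[2],[.557,.178,.066],loss="soft_l1",f_scale=.001).x;print("cap",f)
W=cloud(c,w["d"]);Z=W[...,2]
roi=np.hypot(W[...,0]-f[0],W[...,1]-f[1])<.13
b=roi&(Z>.120)&(Z<.135);B=W[b];print("bar",b.sum(),B.mean(0),np.degrees(np.linalg.svd(B[:,:2]-B[:,:2].mean(0))[2][0].dot([1,1j]) and np.arctan2(*np.linalg.svd(B[:,:2]-B[:,:2].mean(0),full_matrices=False)[2][0][::-1])))
r=np.hypot(W[...,0]-f[0],W[...,1]-f[1])
l=(r>.083)&(r<.11)&(Z>.04)&(Z<.11);L=W[l];print("lip",l.sum(),L.mean(0),np.degrees(np.arctan2(*(L.mean(0)[:2]-f[:2])[::-1])))
# opening
for u,v,z,n in((253,130,.096,"open"),(253,107,.094,"tab")):
    p=ray(c,u,v,z);print(n,p,np.hypot(*(p[:2]-f[:2])),np.degrees(np.arctan2(*(p[:2]-f[:2])[::-1])))
x=cv2.resize(a[90:245,175:335],None,fx=5/1.3,fy=5/1.3,interpolation=2);cv2.imwrite("pics/w2.png",x)
```

```text
cap [0.56045048 0.17911375 0.06474391]
bar 754 [0.55970515 0.19221425 0.12680297] 91.41955358908709
lip 606 [0.50907231 0.2561029  0.08749155] 123.71688635210322
open [0.56066797 0.13374749 0.096     ] 0.045366781108863316 -89.72532897497541
tab [0.56161754 0.10838438 0.094     ] 0.07073900368927015 -89.05468324637509
```

View pics/w2.png

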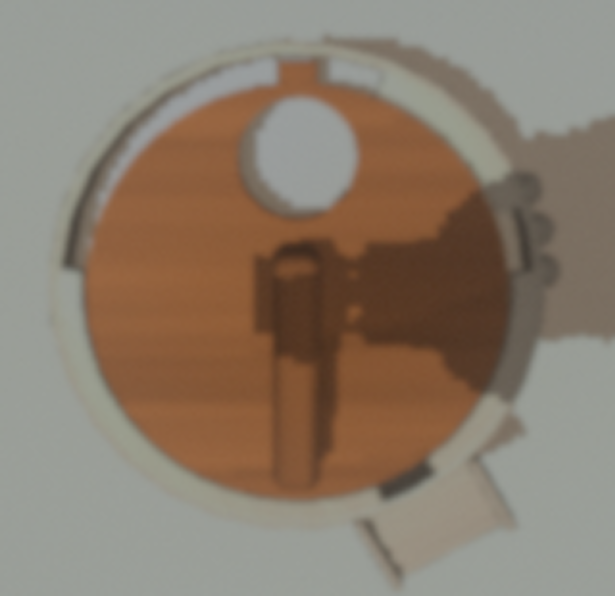

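{"name": "play_rows", "arguments": {
  "grip": [50,50,50,50,50,50,50,50],
  "delta_pos": [
    [0.015,-0.021,0.15],
    [0.015,-0.021,0.3],
    [0.015,-0.021,0.45],
    [0.015,-0.021,0.6],
    [0.015,-0.021,0.75],
    [0.015,-0.021,0.85],
    [0.015,-0.021,0.93],
    [0.015,-0.021,0.95]
  ],
  "dr": [
    [0,0,0.012],
    [0,0,0.012],
    [0,0,0.012],
    [0,0,0.012],
    [0,0,0.012],
    [0,0,0.012],
    [0,0,0.012],
    [0,0,0.012]
  ]
}}

```text
t: 4.4
position: [0.5586, 0.1771, 0.11]
eef_rot: [0.002, 0.715, -0.7, -0.001]
contact_force: [-0.3, 0.2, 0.3]
opening: 0.583
grip_force: 0.0
```

Run:
```python
from h import *
w=np.load("w.npz");c={k:w[k] for k in("camera_matrix","R","t")}
g=ray(c,280.8,214.8,.092)[:2];
for o in((.5605,.1791),(.5601,.1765)):
    v=g-np.array(o);print(g,np.hypot(*v),np.degrees(np.arctan2(v[1],v[0])))
s=sensors.observe();print(s["position"],s["contact_force"],s["opening"])
cw=cams.get_calibration("wrist");a,d=cams.camera("wrist")
cv2.imwrite("pics/w3.png",a)
```

```text
[0.52101743 0.23948923] 0.07215075745189485 123.17672166558891
[0.52101743 0.23948923] 0.0741288723507858 121.8181272850233
[0.55858978 0.17707468 0.10996037] [-0.30922953  0.21788418  0.34828423] 0.5826493352209038
```

View pics/w3.png

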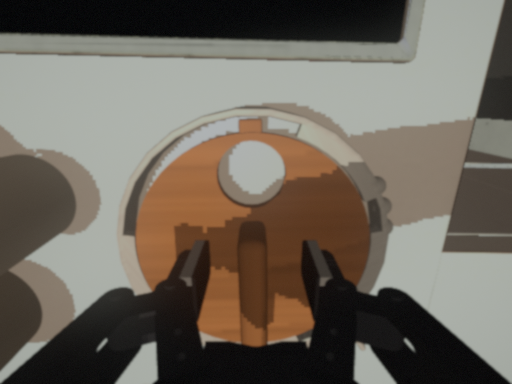

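The bar, at (253,285), stands between the open fingers, and the tab is at (251,124). I correct by 2 mm and grip.

{"name": "play_rows", "arguments": {
  "grip": [50,50,0,0,0,0,0,0],
  "delta_pos": [
    [-0.009,-0.008,0],
    [-0.009,-0.008,0],
    [-0.009,-0.008,0],
    [-0.009,-0.008,0],
    [-0.009,-0.008,0],
    [-0.009,-0.008,0],
    [-0.009,-0.008,0],
    [-0.009,-0.008,0]
  ],
  "dr": [
    [0,0,0],
    [0,0,0],
    [0,0,0],
    [0,0,0],
    [0,0,0],
    [0,0,0],
    [0,0,0],
    [0,0,0]
  ],
  "grip_force": 60
}}

```text
t: 5.25
position: [0.5599, 0.179, 0.1126]
eef_rot: [0.001, 0.716, -0.698, -0.002]
contact_force: [-5.4, 0.1, 4.4]
opening: 0.148
grip_force: 62.2
```

{"name": "play_rows", "arguments": {
  "grip": [0,0,0,0],
  "delta_pos": [
    [0,0,0],
    [0,0,0],
    [0,0,0],
    [0,0,0]
  ],
  "dr": [
    [0,0,0],
    [0,0,0],
    [0,0,0],
    [0,0,0]
  ]
}}

```text
t: 5.65
position: [0.5599, 0.179, 0.1126]
eef_rot: [0.001, 0.716, -0.698, -0.002]
contact_force: [-6.1, 0.4, 4.4]
opening: 0.154
grip_force: 62.2
```

{"name": "play_rows", "arguments": {
  "grip": [0,0,0,0,0,0],
  "delta_pos": [
    [0,0.004,0.01],
    [0,0.004,0.02],
    [0,0.004,0.03],
    [0,0.004,0.045],
    [0,0.004,0.045],
    [0,0.004,0.045]
  ],
  "dr": [
    [0,0,0],
    [0,0,0],
    [0,0,0],
    [0,0,0],
    [0,0,0],
    [0,0,0]
  ]
}}

```text
t: 6.25
position: [0.5599, 0.179, 0.1049]
eef_rot: [0.001, 0.716, -0.698, -0.001]
contact_force: [-6.5, -0.7, 10.6]
opening: 0.149
grip_force: 62.9
```

{"name": "play_rows", "arguments": {
  "grip": [0,0,0,0,0,0,0,0],
  "delta_pos": [
    [0,0,0.01],
    [0,0,0.01],
    [0,0,0.01],
    [0,0,0.01],
    [0,0,0.01],
    [0,0,0.01],
    [0,0,0.01],
    [0,0,0.01]
  ],
  "dr": [
    [0,0,0],
    [0,0,0.03],
    [0,0,0.08],
    [0,0,0.14],
    [0,0,0.2],
    [0,0,0.26],
    [0,0,0.3],
    [0,0,0.3]
  ]
}}

```text
t: 7.05
position: [0.5604, 0.1789, 0.1034]
eef_rot: [-0.0, -0.541, 0.841, 0.001]
contact_force: [-6.4, -0.2, 11.3]
opening: 0.146
grip_force: 63.2
```

{"name": "play_rows", "arguments": {
  "grip": [0,0,0,0,0,0,0,0],
  "delta_pos": [
    [0,0,0],
    [0,0,0],
    [0,0,0],
    [0,0,0],
    [0,0,0],
    [0,0,0],
    [0,0,0],
    [0,0,0]
  ],
  "dr": [
    [0,0,0.06],
    [0,0,0.14],
    [0,0,0.22],
    [0,0,0.3],
    [0,0,0.38],
    [0,0,0.46],
    [0,0,0.52],
    [0,0,0.52]
  ]
}}

```text
t: 7.85
position: [0.561, 0.1783, 0.1036]
eef_rot: [-0.0, -0.181, 0.984, -0.0]
contact_force: [-5.7, -2.7, 11.9]
opening: 0.147
grip_force: 63.2
```

{"name": "play_rows", "arguments": {
  "grip": [0,0,0,0,0,0,0,0],
  "delta_pos": [
    [0,0,0],
    [0,0,0],
    [0,0,0],
    [0,0,0],
    [0,0,0],
    [0,0,0],
    [0,0,0],
    [0,0,0]
  ],
  "dr": [
    [0,0,0.06],
    [0,0,0.14],
    [0,0,0.22],
    [0,0,0.3],
    [0,0,0.38],
    [0,0,0.46],
    [0,0,0.52],
    [0,0,0.52]
  ]
}}

```text
t: 8.65
position: [0.5609, 0.1775, 0.1036]
eef_rot: [0.0, 0.207, 0.978, -0.001]
contact_force: [-5.8, -4.8, 12.5]
opening: 0.146
grip_force: 63.2
```

{"name": "play_rows", "arguments": {
  "grip": [0,0,0,0,0,0,0,0],
  "delta_pos": [
    [0,0,0],
    [0,0,0],
    [0,0,0],
    [0,0,0],
    [0,0,0],
    [0,0,0],
    [0,0,0],
    [0,0,0]
  ],
  "dr": [
    [0,0,0.06],
    [0,0,0.12],
    [0,0,0.18],
    [0,0,0.24],
    [0,0,0.3],
    [0,0,0.35],
    [0,0,0.38],
    [0,0,0.38]
  ]
}}

```text
t: 9.45
position: [0.5606, 0.1771, 0.1034]
eef_rot: [0.0, 0.474, 0.881, -0.002]
contact_force: [-6.5, -5.5, 11.8]
opening: 0.152
grip_force: 63.3
```

Run:
```python
from h import *
s=sensors.observe();q=s["eef_rot"];print(s["position"],s["qpos"],np.degrees(2*np.arctan2(q[2],q[1]))%360)
c=cams.get_calibration("wrist");a,d=cams.camera("wrist");np.savez("w4.npz",a=a,d=d,**c);cv2.imwrite("pics/w4.png",a)
```

```text
[0.5605794  0.17706899 0.10340747] [ 0.19773022  0.31943762 -0.27944262  0.97365853 -0.00358252  1.18456732] 123.45857796331202
```

View pics/w4.png

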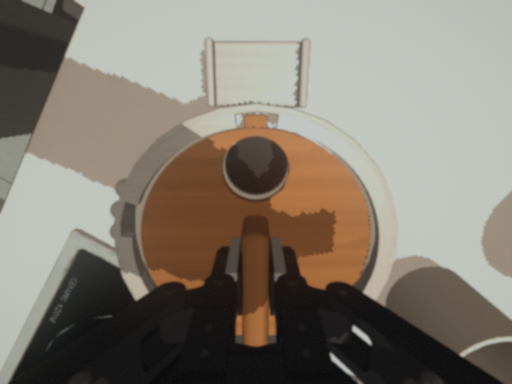

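The opening now stands over the dark scoop hole, and the tab at (256,120) is centred in the gap (236–278) at the lip. I'll let the cap up slowly and then release.

{"name": "play_rows", "arguments": {
  "grip": [0,0,0,0,0,0,0,0],
  "delta_pos": [
    [0,0,-0.01],
    [0,0,-0.02],
    [0,0,-0.03],
    [0,0,-0.04],
    [0,0,-0.05],
    [0,0,-0.055],
    [0,0,-0.055],
    [0,0,-0.055]
  ],
  "dr": [
    [0,0,0],
    [0,0,0],
    [0,0,0],
    [0,0,0],
    [0,0,0],
    [0,0,0],
    [0,0,0],
    [0,0,0]
  ]
}}

```text
t: 10.3
position: [0.5605, 0.177, 0.113]
eef_rot: [0.0, 0.473, 0.881, -0.002]
contact_force: [-2.9, -5.5, 3.6]
opening: 0.149
grip_force: 62.3
```

{"name": "play_rows", "arguments": {
  "grip": [50,50,50,50,50,50,50,50],
  "delta_pos": [
    [0,0,0],
    [0,0,0],
    [0,0,0],
    [0,0,0],
    [0,0,0],
    [0,0,-0.03],
    [0,0,-0.1],
    [0,0,-0.1]
  ],
  "dr": [
    [0,0,0],
    [0,0,0],
    [0,0,0],
    [0,0,0],
    [0,0,0],
    [0,0,0],
    [0,0,0],
    [0,0,0]
  ]
}}

```text
t: 11.1
position: [0.5634, 0.1792, 0.1351]
eef_rot: [0.002, 0.473, 0.881, 0.002]
contact_force: [0.5, 0.3, 0.4]
opening: 0.585
grip_force: 0.0
```

{"name": "play_rows", "arguments": {
  "grip": [50,50,50,50,50,50,50,50],
  "delta_pos": [
    [0,0,-0.1],
    [0,0,-0.25],
    [0,0,-0.4],
    [0,0,-0.55],
    [0,0,-0.7],
    [0,0,-0.8],
    [0,0,-0.8],
    [0,0,-0.8]
  ],
  "dr": [
    [0,0,0],
    [0,0,0],
    [0,0,0],
    [0,0,0],
    [0,0,0],
    [0,0,0],
    [0,0,0],
    [0,0,0]
  ]
}}

```text
t: 11.9
position: [0.5616, 0.1788, 0.2927]
eef_rot: [0.0, 0.473, 0.881, 0.0]
contact_force: [0.2, 0.4, -0.2]
opening: 0.587
grip_force: 0.0
```

Run:
```python
from h import *
c=cams.get_calibration("wrist");a,d=cams.camera("wrist");cv2.imwrite("pics/w5.png",a)
W=cloud(c,d);r=np.hypot(W[...,0]-.5603,W[...,1]-.178);Z=W[...,2]
h=cv2.cvtColor(a,cv2.COLOR_BGR2HSV);o=(h[...,1]>120)&(h[...,0]<20)
print("cap z",np.median(Z[o&(r<.064)&(Z<.105)]),"bar",np.median(Z[o&(r<.064)&(Z>.115)]),"rim",np.median(Z[(r>.073)&(r<.077)]))
```

```text
cap z 0.0977411817854259 bar 0.12676801845976807 rim 0.09531098314638026
```

View pics/w5.png

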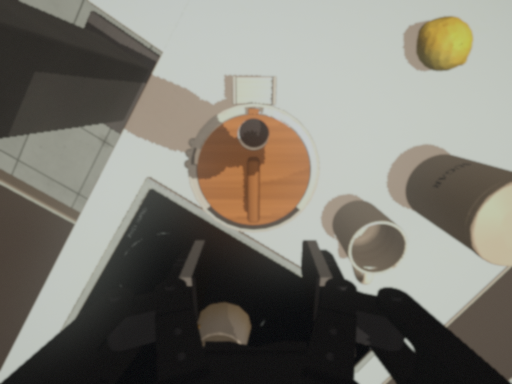

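The cap is up: its top reads 97.7 mm and the bar top 126.8 mm, the same as the first bar reading. The opening at (253,133) and the tab are at the lip (254,90), and the gripper is clear.

```bash
python3 -c "
from station import job;print(job.hand_in())"
```

```text
the job is handed in; nothing more can be done
None
```

The cap's opening now stands over the scoop hole at the spoon lip, sprung fully up in that gap, and the job was handed in at about 12 s with the gripper clear and nothing else moved.

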